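# Feed, gauge and sort a spacer sleeve

## Task

Push the feeder's sprung slide fully home so that it brings a sleeve out from under the clear guard, and let the slide spring back. Take that sleeve and slide it down over the gauge pin as far as it will go: if it goes right down to the shoulder stand it upright in the rectangular tray, and if it stops on the nose of the pin stand it upright in the round dish. Leave the other sleeve waiting in its pocket, and do not disturb the reel, jar, screwdriver and circuit board.

Things in the scene. Friction and masses are not known exactly. Their poses are not given: they have to be found in the camera images.
- feeder: sleeve feeder fixed to the bench. Origin: on the bench under the channel's centre line; x: the way the slide is pushed and the sleeve comes out; z up. Base plate 8 mm thick, x = -140 to +100 mm, 90 mm wide. Channel under the clear guard: x = -45 to +20 mm, 49 mm wide outside, top 58 mm above the bench; the sleeve to feed stands in it at x = -15, y = 0.
- apron (a point): point on the feeder's open apron (top of the base plate, 8 mm above the bench) where the fed sleeve stands after a full push, 54 mm along the feeder's x, y = 0. The apron is bare plate from x = +20 to a 6 mm high lip at x = +95 mm. Axes as the feeder's.
- pocket (a point): floor centre (8 mm above the bench) of the feeder's square pocket with 12 mm high walls, at x = -35, y = +78 mm of the feeder, where the other sleeve waits.
- slide (a joint): travel of the feeder's sprung slide in m: 0 out (rest), 0.075 fully home at its stop; it springs back when let go; it takes about 3.5 N to start and 8 N to hold at the stop.
- slide_pad (a point): centre of the outer (rear) face of the slide's upright dark steel push plate, moving with the slide; the plate is 40 mm wide, 8 mm thick, reaching from 10 to 62 mm above the bench; this point is 36 mm above the bench. Axes as the feeder's: push along x.
- sleeve_a: loose plain aluminium sleeve (tube), upright, 30 mm outside diameter, 40 mm tall; bore 17 mm (passes the gauge) or 12 mm (does not); the two sleeves are alike outside. At the start one stands in the feeder's channel under the clear guard, the other waits in the feeder's pocket; which is which varies. Origin: centre of its underside, z up along its axis.
- sleeve_b: loose plain aluminium sleeve (tube), upright, 30 mm outside diameter, 40 mm tall; bore 17 mm (passes the gauge) or 12 mm (does not); the two sleeves are alike outside. At the start one stands in the feeder's channel under the clear guard, the other waits in the feeder's pocket; which is which varies. Origin: centre of its underside, z up along its axis.
- gauge: pin gauge fixed to the bench: dark steel block 80 x 80 x 15 mm, on it a steel shoulder 36 mm diameter and 10 mm high, on that an upright pin 14 mm diameter and 35 mm tall whose top 10 mm tapers to a 7 mm flat nose (nose 60 mm above the bench). Origin: centre of the block's underside, z up.
- gauge_seat (a point): centre of the shoulder's top face (25 mm above the bench), on the pin's axis: a passing sleeve's underside comes down to here; a 12 mm bore stops on the tapered nose about 28 mm higher.
- tray: rectangular white plastic tray for good sleeves, open top, 110 mm (x) x 150 mm (y) x 22 mm high, wall and floor 4 mm, fixed. Origin: centre of its underside. Tray and dish may change places.
- tray_in (a point): centre of the rectangular tray's inner floor.
- dish: round white plastic dish for rejects, open top, 130 mm diameter at the rim, 120 mm at the foot, 22 mm high, wall 3 mm, floor 4 mm, fixed. Origin: centre of its underside.
- dish_in (a point): centre of the round dish's inner floor.
- reel: bystander: metal solder reel standing on its flange, 60 mm diameter, 48 mm tall. Origin: centre of its underside.
- jar: bystander: amber flux jar, 48 mm diameter, 55 mm tall. Origin: centre of its underside.
- screwdriver: bystander: screwdriver lying along its x axis.
- board: bystander: small green circuit board 80 x 60 mm with parts up to 18 mm high. Origin: centre of its underside.
There are look-alikes about, which are no part of the job. What is shaped like the dish but purple or yellow is not meant.

How it is judged:
By the outcome, as a careful person would: the job done as asked, in the order asked, and still so for the second after the job is handed in, with the robot touching nothing.
It also fails if it takes over 51 s, if anything falls off the work surface, if the arm or the gripper's body presses on something with over 40 N, if the wrist force passes 120 N, or if a joint passes its speed limit or range.

## Robot

A 6-joint arm with a two-finger parallel gripper is mounted at the origin on the work surface. World frame = base frame: x ahead of the robot, y to its left, z up, the work surface at z = 0. Lengths are in m, angles in rad, forces in N, time in s.
With the tool pointing down it reaches from about 0.35 to 1 m from the base axis. Payload 7.1 kg.
Tool frame: the origin (TCP) lies on the centre line of the jaws, within the pads' length; the fingertips stand 25 mm ahead of it and the grasp point (between the pads) lies 6 mm ahead of it; z points along the fingers, y is the direction in which the jaws open and shut (so a half turn about z gives the same grasp; the last joint's range is limited). The gripper opens to 85 mm and grips with 20 to 120 N. Pads are 22 mm wide; open, the fingers measure 114 mm over their backs; the gripper's body (76 mm by 85 mm) begins 54 mm behind the grasp point. The pads swing forward as they close: fully open they stand 13 mm farther back than shut.
Start: joints at [1.1, 0.423, 1.63, -0, 1.089, -0.019], TCP at [0.273, 0.562, 0.256] pointing down, gripper open.
Joint ranges: [-3, 3], [-0.9, 2.11], [0.09, 2.58], [-1.31, 4.45], [0.11, 2.69], [-2.54, 2.54]. Speed limits (rad/s): [2.39, 2.39, 3.01, 3.14, 3.14, 3.14].

## Interface

Orientations are given as a unit quaternion [x, y, z, w].
In Python, from plant import r gives the robot as it stands.
- The arm moves only by the shell command python3 -m pendant 'ROWS' [OPENING]. ROWS is text: rows parted by semicolons, each of 4 numbers parted by spaces: the shift along the tool's x, y, z in m, then the turn about the tool's z in degrees. In form: dx dy dz yaw; .... A call has 1 to 8 rows; each row is the pose to reach, as a shift and turn from the pose measured when the call began, along the tool's axes at that moment; what a row does not reach only later rows make up. A row lasts 1/12 s, in which the tool goes at most 41.7 mm and 7.16 degrees, less where a joint would pass 70% of its speed; a pose out of reach is approached as far as the arm can. A call with a gripper value outside its range is refused whole. OPENING is the finger opening in m, from 0 to 0.0854, set as the call begins (- or left out, the last holds). The fingers move at their own pace and stop on an object; the grip force is fixed at half the most. Time passes only in rows, so rows that repeat a pose let the fingers close. It gives the time, the measured TCP pose, the force and the opening at its end, in the units of the state.
- r.sense(): the state, without advancing time (a new reading comes with each control period).
- r.snapshot(name): name is "side" or "top"; returns the picture (480x640x3 uint8, red, green, blue); there is no depth.
- r.camera_info(name): a dict with "mtx" (3x3 intrinsics, pixels), "R" (3x3) and "t" (3): a world point X has camera coordinates R X + t. Camera axes: x right, y down, z forward; pixel columns grow to the right and rows downward; lengths in m; the calibration is good to about 2 mm. A picture is of the moment at which its call begins. camera_info takes no time and is no camera call.
- r.finish_job(): hands the job in, once; it reports no verdict.
The state is a dict: "clock": time; "qpos": joint angles; "dq": joint speeds; "joint_torque": joint torques, N m; "tcp_pos": TCP position; "orientation": TCP orientation; "wrist_force": force on the tool from outside, world axes, zero at the start; "torque": the same for the moment, N m; "finger_gap": opening from 0.0 (shut) to 1.0 (fully open).
Only numpy, scipy, OpenCV 4.12 (cv2) and the standard library are available. Lean on these libraries where they do the work, as an engineer would, in place of code of your own. Each camera call takes 0.05 s, during which the arm holds its last target. There are 200 camera calls.

## Working session

There is one attempt and no reset: what is moved stays moved. The work goes in short steps, Python scripts to look and compute and a shell command to move; the robot and the scene stay as the last step left them, time stands still between calls to the robot, and variables do not carry over. Pictures are saved under pics/ and viewed, about 8 in all and at most 12, crops included, and the job is handed in when it is done.

```bash
ls; mkdir -p pics; python3 - <<'E'
from plant import r
import cv2,numpy as np
for n in("top","side"):
    cv2.imwrite(f"pics/{n}0.png",r.snapshot(n)[:,:,::-1]); c=r.camera_info(n)
    print(n,np.round(c["mtx"],1).tolist(),np.round(c["R"],3).tolist(),np.round(c["t"],3), "C",np.round(-np.array(c["R"]).T@c["t"],3))
print(r.sense())
E
```

```text
pics
top [[524.6, 0.0, 318.7], [0.0, 524.6, 248.9], [0.0, 0.0, 1.0]] [[-0.003, -1.0, -0.011], [-0.989, 0.005, -0.151], [0.151, 0.01, -0.988]] [-0.114  0.517  1.219] C [ 0.327 -0.129  1.282]
side [[469.4, 0.0, 323.0], [0.0, 469.4, 230.9], [0.0, 0.0, 1.0]] [[-0.991, -0.134, 0.008], [-0.084, 0.569, -0.818], [0.104, -0.811, -0.575]] [0.508 0.159 0.905] C [0.422 0.711 0.647]
{'clock': 0.1, 'qpos': array([ 1.09999680e+00,  4.23744094e-01,  1.63062890e+00,  2.07682059e-05,
        1.08863963e+00, -1.89897421e-02]), 'dq': array([-0.00103601, -0.00225901, -0.00076975, -0.00113709, -0.00105441,
        0.00155637]), 'joint_torque': array([-2.63117054e-04, -5.58423150e+01, -2.82445800e+01, -9.02721899e-05,
        2.96253849e-03, -1.75687923e-06]), 'tcp_pos': array([0.27262101, 0.56187636, 0.25563009]), 'orientation': array([ 2.23992996e-01,  9.74590495e-01, -6.86568399e-04, -1.81060513e-04]), 'wrist_force': array([-0.30978137, -0.07592981,  0.94860123]), 'torque': array([ 0.01958265, -0.00379156, -0.01564384]), 'finger_gap': 1.002023166815678}
```

View pics/top0.png

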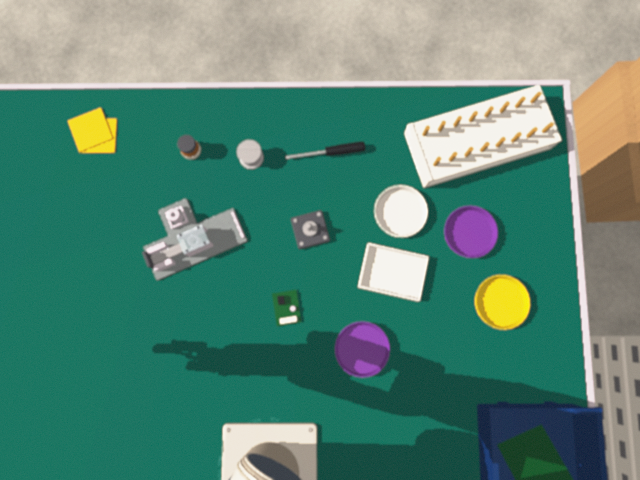

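View pics/side0.png

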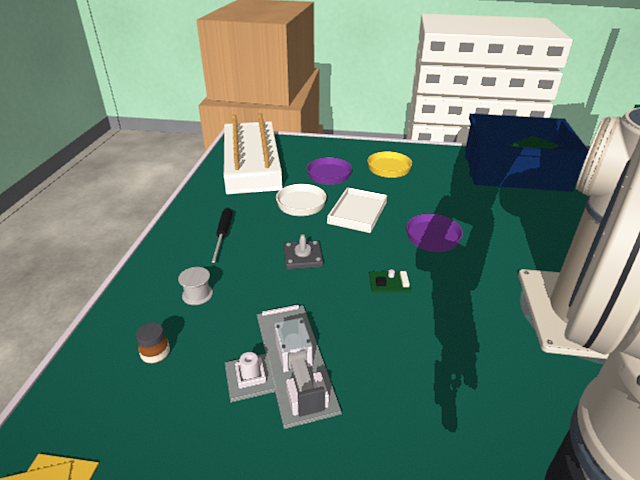

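Top view: the feeder is around (195,243), with its push plate at the left end and apron at the right. The gauge is at (311,229), the tray at (394,271), the white dish at (401,211), and the pocket sleeve at (177,215). The side view shows the same layout. I'll zoom in on the feeder and gauge in both views.

```bash
python3 - <<'E'
import cv2,numpy as np
t=cv2.imread("pics/top0.png");s=cv2.imread("pics/side0.png")
def crop(i,x,y,w,h,W,H):return cv2.resize(i[y:y+h,x:x+w],(W,H),interpolation=cv2.INTER_CUBIC)
a=crop(t,135,190,130,100,520,400); b=crop(s,215,290,140,150,280,400)
a=crop(t,135,190,120,100,480,400); b=crop(s,220,295,130,140,312,336)
b=cv2.copyMakeBorder(b,0,64,0,0,cv2.BORDER_CONSTANT)
row=np.hstack([a,b])
c=crop(t,285,205,60,50,240,200); d=crop(s,275,225,60,50,240,200); e=crop(s,280,350,78,50,312,200)
cv2.imwrite("pics/z0.png",np.vstack([row,np.hstack([c,d,e])]))
E
```

```text
(no output)
```

View pics/z0.png

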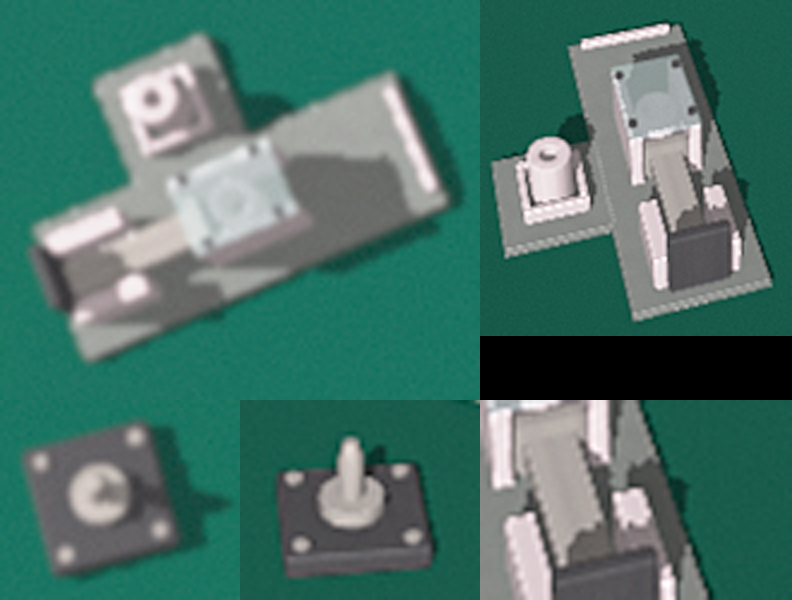

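```bash
cat > h.py <<'E'
import cv2,numpy as np
from plant import r
CI={n:{k:np.array(v) for k,v in r.camera_info(n).items() if k in("mtx","R","t")} for n in("top","side")}
def ray(n,p):
    c=CI[n]; d=c["R"].T@np.linalg.solve(c["mtx"],[p[0],p[1],1]); return -c["R"].T@c["t"],d/np.linalg.norm(d)
def onz(n,p,z):
    o,d=ray(n,p); return o+d*(z-o[2])/d[2]
def tri(pt,ps):
    P=[CI[n]["mtx"]@np.c_[CI[n]["R"],CI[n]["t"]] for n in("top","side")]
    X=cv2.triangulatePoints(P[0],P[1],np.float64(pt).reshape(2,1),np.float64(ps).reshape(2,1)).ravel(); return X[:3]/X[3]
def proj(n,X):
    c=CI[n]; q=c["mtx"]@(c["R"]@np.array(X)+c["t"]); return q[:2]/q[2]
E
python3 - <<'E'
from h import *
np.set_printoptions(precision=4,suppress=True)
T=cv2.imread("pics/top0.png");S=cv2.imread("pics/side0.png")
# feeder corners: FL(far,+y? ) picked
t=lambda x,y:(135+(x)/4-.4,190+y/4-.4); s=lambda x,y:(220+(x-480)/2.4-.3,295+y/2.4-.3)
F=np.array([[.1,.045],[.1,-.045],[-.14,-.045],[-.14,.045]])
ct=[t(395,72),t(448,205),t(90,360),t(35,228)]
cs=[s(570,45),s(681,25),s(771,282),s(636,312)]
def fit(A,B):
    a,b=A.mean(0),B.mean(0);U,_,V=np.linalg.svd((A-a).T@(B-b));R=(U@V).T
    if np.linalg.det(R)<0: V[-1]*=-1;R=(U@V).T
    return R,b-R@a,np.linalg.norm(A@R.T+b-R@a-B,axis=1)
for n,c in(("top",ct),("side",cs)):
    W=np.array([onz(n,p,.008)[:2] for p in c]);R,o,e=fit(F,W)
    print(n,"yaw",np.degrees(np.arctan2(R[1,0],R[0,0])),"o",o,"res",e)
print("corner tri",[tri(a,b) for a,b in zip(ct,cs)])
# guard top corners (bolts): order left-back..
gt=[t(184,182),t(253,149),t(290,205),t(207,243)]
gs=[s(619,75),s(677,63),s(690,110),s(632,122)]
print("push plate top edge ends top", [onz("top",t(*p),.062) for p in((38,250),(60,305))],"side",[onz("side",s(*p),.062) for p in((668,230),(732,222))])
print("push tri",tri(t(38,250),s(668,230)),tri(t(60,305),s(732,222)))
# pocket sleeve top centre
print("pocket sleeve top",tri(t(153,98),s(549,152)))
def comp(img,mask,box):
    x,y,w,h=box; m=np.zeros(mask.shape,np.uint8); m[y:y+h,x:x+w]=mask[y:y+h,x:x+w]
    c=max(cv2.findContours(m,cv2.RETR_EXTERNAL,cv2.CHAIN_APPROX_NONE)[0],key=cv2.contourArea); return c
for n,I,bt,bd in(("top",T,(352,238,84,68),(370,180,64,60)),("side",S,(325,183,66,52),(272,180,58,38))):
    h=cv2.cvtColor(I,cv2.COLOR_BGR2HSV); w=((h[...,1]<60)&(h[...,2]>90)).astype(np.uint8)*255
    for k,b in(("tray",bt),("dish",bd)):
        c=comp(I,w,b)
        if k=="tray": q=cv2.minAreaRect(np.float32([onz(n,p[0]+.0,.022)[:2]*1000 for p in c])); print(n,k,q)
        else: q=cv2.fitEllipse(c);print(n,k,q,onz(n,q[0],.022))
# gauge: nose, shoulder
g=lambda x,y:(285+x/4-.4,205+(y-400)/4-.4); gs_=lambda x,y:(275+(x-240)/4-.4,225+(y-400)/4-.4)
print("shoulder top",onz("top",g(99,493),.025),"side",onz("side",gs_(351,498),.025),"tri",tri(g(99,493),gs_(351,498)))
print("block bolts",np.mean([onz("top",g(*p),.015) for p in((40,462),(135,437),(161,530),(66,554))],0),np.mean([onz("side",gs_(*p),.015) for p in((293,478),(400,471),(413,537),(301,545))],0))
print("nose",tri(g(110,489),gs_(351,440)),onz("top",g(110,489),.06),onz("side",gs_(351,440),.06))
E
```

```text
top yaw -66.31779935971596 o [0.5446 0.1706] res [0.0008 0.0016 0.0013 0.0003]
side yaw -66.47636603599358 o [0.5437 0.1716] res [0.0007 0.001  0.0016 0.0023]
corner tri [array([0.6262, 0.0967, 0.0076]), array([0.5427, 0.0623, 0.0074]), array([0.4477, 0.2808, 0.004 ]), array([0.5286, 0.3166, 0.0092])]
push plate top edge ends top [array([0.5077, 0.2958, 0.062 ]), array([0.475 , 0.2813, 0.062 ])] side [array([0.5106, 0.2931, 0.062 ]), array([0.4729, 0.282 , 0.062 ])]
push tri [0.5086 0.295  0.0645] [0.4741 0.2814 0.0615]
pocket sleeve top [0.6017 0.2351 0.0491]
top tray ((463.8466491699219, -294.9402770996094), (156.84088134765625, 116.59630584716797), 76.82392120361328)
top dish ((400.8284606933594, 210.77499389648438), (52.77928161621094, 54.615272521972656), 110.55184173583984) [ 0.6131 -0.3175  0.022 ]
side tray ((464.5790100097656, -279.85003662109375), (183.95201110839844, 119.03099822998047), 76.8946533203125)
side dish ((298.44976806640625, 197.92041015625), (33.67159652709961, 56.43085861206055), 102.50289154052734) [ 0.618  -0.3061  0.022 ]
shoulder top [ 0.5711 -0.0931  0.025 ] side [ 0.5707 -0.0904  0.025 ] tri [ 0.5714 -0.0931  0.023 ]
block bolts [ 0.5714 -0.0938  0.015 ] [ 0.5713 -0.0954  0.015 ]
nose [ 0.5695 -0.1005  0.0562] [ 0.5667 -0.1007  0.06  ] [ 0.5711 -0.0958  0.06  ]
```

```bash
cat >> h.py <<'E'
from scipy.spatial.transform import Rotation as Ro
A=np.radians(-66.4); X=np.array([np.cos(A),np.sin(A)]);Y=np.array([-X[1],X[0]]);O=np.array([.5441,.1711])
def fw(x,y=0): return O+x*X+y*Y
PIN=np.array([.5712,-.0938])
def need(xy,z,yaw=None):
    "tool-axis shift to world point; yaw = wanted world heading of tool x (deg)"
    s=r.sense();R=Ro.from_quat(s["orientation"]).as_matrix();d=R.T@(np.r_[xy,z]-s["tcp_pos"])
    h=np.degrees(np.arctan2(R[1,0],R[0,0]))
    print("t",s["clock"],"tcp",s["tcp_pos"].round(4),"feeder xy",np.round([(s["tcp_pos"][:2]-O)@X,(s["tcp_pos"][:2]-O)@Y],4),"head",h.round(2),"shift",d.round(4),"turn",None if yaw is None else round(-(yaw-h),2),"tilt",R[:,2].round(3),"F",s["wrist_force"].round(1),"gap",round(s["finger_gap"],3))
E
python3 -c "
from h import *
need(fw(-.175),.12,113.6);need(fw(-.175),.054,113.6)"
```

```text
t 0.1 tcp [0.2726 0.5619 0.2556] feeder xy [-0.4668 -0.0923] head 154.11 shift [-0.2818 -0.1192  0.1358] turn 40.51 tilt [-0.001 -0.001 -1.   ] F [-0.3 -0.1  0.9] gap 1.002
t 0.1 tcp [0.2726 0.5619 0.2556] feeder xy [-0.4668 -0.0923] head 154.11 shift [-0.2818 -0.1191  0.2018] turn 40.51 tilt [-0.001 -0.001 -1.   ] F [-0.3 -0.1  0.9] gap 1.002
```

```bash
python3 -m pendant '-0.035 -0.015 0.01 7; -0.07 -0.03 0.03 14; -0.105 -0.045 0.05 21; -0.14 -0.06 0.07 28; -0.176 -0.075 0.09 35; -0.21 -0.09 0.11 40.5; -0.246 -0.104 0.125 40.5; -0.2818 -0.119 0.1358 40.5' 0; python3 -c "
from h import *
need(fw(-.170),.054,113.6)"
```

```text
clock: 0.77
tcp_pos: [0.471, 0.3335, 0.1197]
orientation: [0.547, 0.837, -0.002, -0.0]
wrist_force: [0.5, 0.3, 0.6]
finger_gap: 0.003
t 0.7667 tcp [0.471  0.3335 0.1197] feeder xy [-0.178 -0.002] head 113.62 shift [-0.008   0.0022  0.0657] turn 0.02 tilt [-0.002 -0.002 -1.   ] F [0.5 0.3 0.6] gap 0.003
```

```bash
python3 -m pendant '-0.004 0.002 0.035 0; -0.004 0.002 0.066 0; -0.010 0.002 0.066 0; -0.020 0.002 0.066 0; -0.030 0.002 0.066 0; -0.030 0.002 0.066 0'; python3 -m pendant '-0.01 0 0 0; -0.02 0 0 0; -0.03 0 0 0;-0.04 0 0 0; -0.05 0 0 0; -0.06 0 0 0; -0.07 0 0 0;-0.07 0 0 0'; python3 -c "
from h import *
need(fw(-.062),.054,113.6)"
```

```text
clock: 1.27
tcp_pos: [0.4861, 0.3058, 0.0555]
orientation: [0.548, 0.837, -0.001, 0.0]
wrist_force: [-0.1, 0.6, -0.3]
finger_gap: -0.004
clock: 1.93
tcp_pos: [0.5153, 0.2418, 0.0574]
orientation: [0.548, 0.836, 0.001, 0.001]
wrist_force: [-2.6, 7.3, 2.5]
finger_gap: -0.0
t 1.9333 tcp [0.5153 0.2418 0.0574] feeder xy [-0.0763  0.0019] head 113.54 shift [-0.0143 -0.0019  0.0034] turn -0.06 tilt [ 0.002  0.001 -1.   ] F [-2.6  7.3  2.5] gap -0.0
```

```bash
python3 -m pendant '-0.004 -0.001 0.003 0; -0.008 -0.002 0.003 0; -0.011 -0.002 0.003 0; -0.013 -0.002 0.003 0; -0.013 -0.002 0.003 0'; python3 -c "
from h import *
need(fw(-.062),.054,113.6)
cv2.imwrite('pics/s1.png',r.snapshot('side')[:,:,::-1])"
```

```text
clock: 2.35
tcp_pos: [0.5184, 0.2355, 0.0567]
orientation: [0.549, 0.836, 0.005, -0.001]
wrist_force: [-14.8, 39.6, 2.6]
finger_gap: 0.0
t 2.35 tcp [0.5184 0.2355 0.0567] feeder xy [-0.0694  0.0022] head 113.43 shift [-0.0074 -0.0022  0.0026] turn -0.17 tilt [ 0.005  0.009 -1.   ] F [-14.8  39.6   2.6] gap 0.0
```

```bash
python3 -m pendant '0.02 0 0 0; 0.04 0 0 0; 0.06 0 0 0; 0.08 0 0 0; 0.095 0 0 0; 0.11 0 0 0; 0.11 0 -0.03 0;0.11 0 -0.07 0'; python3 -c "
from h import *
need(fw(.054),.15,113.6)
a=r.snapshot('side')[290:440,210:350,::-1];b=r.snapshot('top')[180:300,130:270,::-1]
f=lambda i:cv2.resize(i,(400,int(400*i.shape[0]/i.shape[1])),interpolation=cv2.INTER_CUBIC)
a=f(a);b=cv2.copyMakeBorder(f(b),0,a.shape[0]-f(b).shape[0],0,0,cv2.BORDER_CONSTANT)
cv2.imwrite('pics/z2.png',np.hstack([a,b]))"
```

```text
clock: 3.07
tcp_pos: [0.472, 0.3358, 0.1264]
orientation: [0.548, 0.837, 0.003, -0.001]
wrist_force: [0.8, 0.6, 0.6]
finger_gap: 0.002
t 3.0667 tcp [0.472  0.3358 0.1264] feeder xy [-1.797e-01 -1.000e-04] head 113.58 shift [-0.2336  0.0003 -0.0248] turn -0.02 tilt [ 0.001  0.006 -1.   ] F [0.8 0.6 0.6] gap 0.002
```

View pics/z2.png

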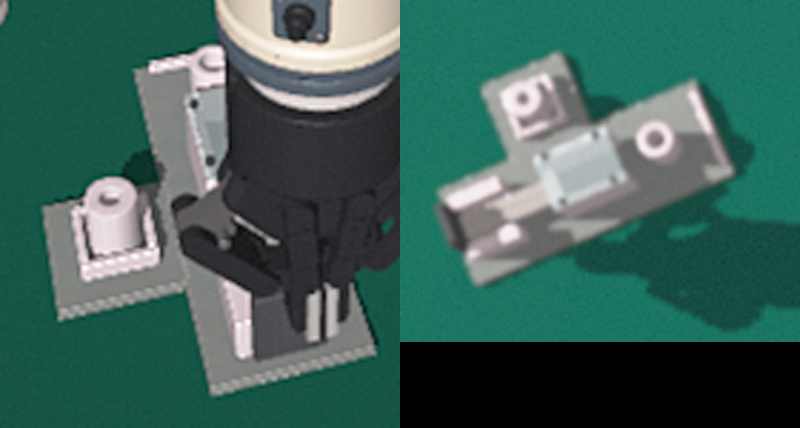

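Slide sprung back and sleeve out on the apron: its top centre is at zoom (654,140), about (218.6,228.7) in the full top image, and about (283,310) in the side view, partly hidden.

```bash
python3 -c "
from h import *
p=(218.6,228.7);w=onz('top',p,.048);print(w,'feeder',(w[:2]-O)@X,(w[:2]-O)@Y,'tri',tri(p,(283.2,310)))
need(fw(.054),.15,113.6)"; python3 -m pendant '-0.035 0 -0.02 0; -0.07 0 -0.025 0; -0.105 0 -0.025 0; -0.14 0 -0.025 0;-0.175 0 -0.025 0; -0.205 0 -0.025 0; -0.225 0 -0.025 0; -0.2336 0 -0.025 0' 0.085;python3 -m pendant '0 0 0 0; 0 0 0 0';  python3 -c "
from h import *
need(fw(.054),.044,113.6)
a=r.snapshot('side')[240:400,200:360,::-1];b=r.snapshot('top')[180:300,150:310,::-1]
f=lambda i:cv2.resize(i,(400,int(400*i.shape[0]/i.shape[1])),interpolation=cv2.INTER_CUBIC)
a=f(a);b=cv2.copyMakeBorder(f(b),0,a.shape[0]-f(b).shape[0],0,0,cv2.BORDER_CONSTANT)
cv2.imwrite('pics/z3.png',np.hstack([a,b]))"
```

```text
[0.56570129 0.12396683 0.048     ] feeder 0.05183913378994194 0.0009248938714262176 tri [0.56650512 0.12354204 0.05052961]
t 3.1667 tcp [0.4774 0.3386 0.1341] feeder xy [-0.1802  0.0059] head 113.53 shift [-0.234  -0.0053 -0.018 ] turn -0.07 tilt [ 0.015  0.015 -1.   ] F [-0.   0.9 -0.6] gap -0.001
clock: 3.83
tcp_pos: [0.5717, 0.1216, 0.1582]
orientation: [0.549, 0.836, 0.011, 0.003]
wrist_force: [0.2, 0.4, -0.8]
finger_gap: 0.997
clock: 4.0
tcp_pos: [0.5719, 0.1216, 0.1588]
orientation: [0.549, 0.835, 0.011, 0.003]
wrist_force: [0.0, 0.4, -0.1]
finger_gap: 0.994
t 4.0 tcp [0.5719 0.1216 0.1588] feeder xy [0.0565 0.0056] head 113.34 shift [ 0.0017 -0.0083  0.1147] turn -0.26 tilt [ 0.018  0.015 -1.   ] F [ 0.   0.4 -0.1] gap 0.994
```

View pics/z3.png

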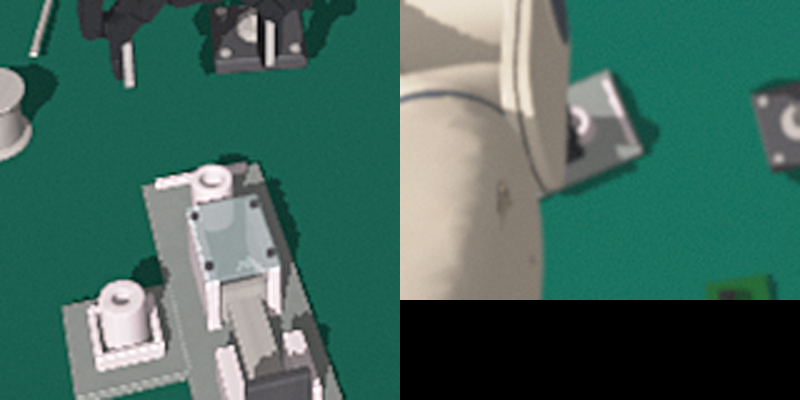

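Side view: the sleeve's top centre is unobstructed at about (284.1,310.9). The gripper is above the apron, open.

```bash
python3 -c "
from h import *
for p in((284.1,310.9),):
  w=onz('side',p,.048);print(w,'feeder',(w[:2]-O)@X,(w[:2]-O)@Y,'tri',tri((218.6,228.7),p))
need(fw(.0525,.001),.08,113.6)
need(fw(.0525,.001),.044,113.6)"
```

```text
[0.56671236 0.12276532 0.048     ] feeder 0.05334493254961443 0.0013703794113958927 tri [0.56594176 0.12379909 0.04896374]
t 4.1 tcp [0.5713 0.1226 0.1585] feeder xy [0.0553 0.0055] head 113.45 shift [ 0.0023 -0.0062  0.0784] turn -0.15 tilt [ 0.017  0.015 -1.   ] F [0.2 0.3 0.5] gap 0.997
t 4.1 tcp [0.5713 0.1226 0.1585] feeder xy [0.0553 0.0055] head 113.45 shift [ 0.002  -0.007   0.1144] turn -0.15 tilt [ 0.017  0.015 -1.   ] F [0.2 0.3 0.5] gap 0.997
```

```bash
python3 -m pendant '0.0023 -0.006 0.03 0; 0.0023 -0.006 0.06 0; 0.002 -0.006 0.085 0; 0.002 -0.007 0.10 0; 0.002 -0.007 0.112 0; 0.002 -0.007 0.114 0; 0.002 -0.007 0.114 0'; python3 -m pendant '0 0 0 0; 0 0 0 0; 0 0 0 0; 0 0 0 0; 0 0 0 0; 0 0 0 0; 0 0 0 0;0 0 0 0' 0.02;  python3 -c "
from h import *
need(fw(.0525,.001),.15,113.6)
need(PIN,.15,113.6)"
```

```text
clock: 4.68
tcp_pos: [0.5656, 0.1242, 0.0439]
orientation: [0.548, 0.836, 0.011, 0.003]
wrist_force: [1.1, -0.0, 0.6]
finger_gap: 0.993
clock: 5.35
tcp_pos: [0.566, 0.1241, 0.0449]
orientation: [0.548, 0.836, 0.011, 0.003]
wrist_force: [-2.6, 0.0, 5.8]
finger_gap: 0.327
t 5.35 tcp [0.566  0.1241 0.0449] feeder xy [0.0518 0.0012] head 113.5 shift [ 1.000e-04  2.100e-03 -1.051e-01] turn -0.1 tilt [ 0.017  0.015 -1.   ] F [-2.6  0.   5.8] gap 0.327
t 5.35 tcp [0.566  0.1241 0.0449] feeder xy [0.0518 0.0012] head 113.5 shift [-0.2012 -0.0798 -0.1083] turn -0.1 tilt [ 0.017  0.015 -1.   ] F [-2.6  0.   5.8] gap 0.327
```

```bash
python3 -m pendant '0 0 -0.015 0; 0 0.001 -0.045 0; 0 0.002 -0.08 0; -0.025 -0.008 -0.105 0; -0.06 -0.022 -0.108 0; -0.095 -0.036 -0.108 0; -0.13 -0.05 -0.108 0; -0.16 -0.064 -0.108 0'; python3 -m pendant '-0.025 -0.01 0 0; -0.035 -0.014 0 0; -0.0385 -0.0155 0 0; -0.0385 -0.0155 0 0; -0.0385 -0.0155 0 0'; python3 -c "
from h import *
need(PIN,.112,113.6)
a=r.snapshot('side')[170:290,225:385,::-1];b=r.snapshot('top')[170:290,235:395,::-1]
f=lambda i:cv2.resize(i,(800,600),interpolation=cv2.INTER_CUBIC)[:, 150:650]
cv2.imwrite('pics/z4.png',cv2.resize(np.hstack([f(a),f(b)]),(800,480)))"
```

```text
clock: 6.02
tcp_pos: [0.5694, -0.0519, 0.1511]
orientation: [0.548, 0.836, 0.011, 0.004]
wrist_force: [1.7, -0.3, -1.0]
finger_gap: 0.319
clock: 6.43
tcp_pos: [0.5704, -0.0924, 0.1505]
orientation: [0.548, 0.836, 0.011, 0.003]
wrist_force: [-0.5, 0.5, -0.6]
finger_gap: 0.323
t 6.4333 tcp [ 0.5704 -0.0924  0.1505] feeder xy [ 0.252  -0.0814] head 113.51 shift [-0.0018 -0.0007  0.0385] turn -0.09 tilt [ 0.018  0.016 -1.   ] F [-0.5  0.5 -0.6] gap 0.323
```

View pics/z4.png

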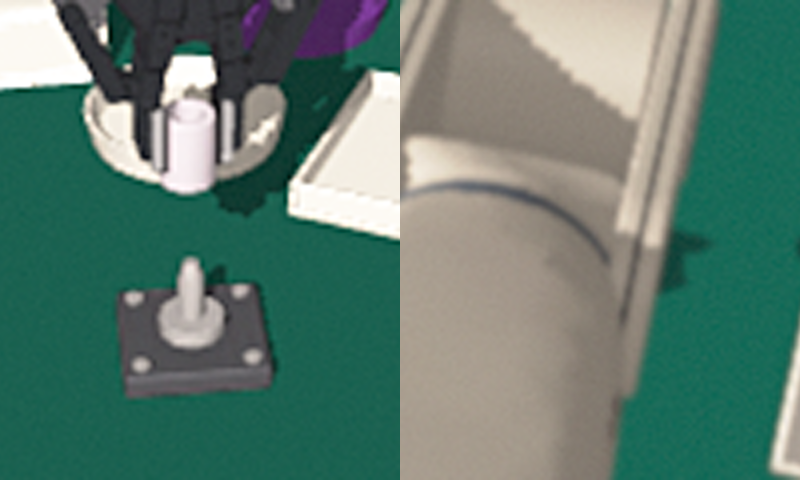

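The sleeve is held upright over the pin, its axis at zoom x about 188 against the pin's 191, which is within 1 full-image pixel. The arm hides the top view. Now down to just above the nose.

```bash
python3 -m pendant '-0.0018 -0.0007 0.015 0; -0.0018 -0.0007 0.03 0; -0.0018 -0.0008 0.042 0; -0.0018 -0.0008 0.046 0; -0.0018 -0.0008 0.046 0; -0.0018 -0.0008 0.046 0'; python3 -c "
from h import *
need(PIN,.08,113.6)
a=r.snapshot('side')[180:280,245:365,::-1]
cv2.imwrite('pics/z5.png',cv2.resize(a,(600,500),interpolation=cv2.INTER_CUBIC))"
```

```text
clock: 7.03
tcp_pos: [0.5714, -0.0927, 0.1044]
orientation: [0.547, 0.837, 0.011, 0.003]
wrist_force: [-0.1, -0.2, 0.7]
finger_gap: 0.327
t 7.0333 tcp [ 0.5714 -0.0927  0.1044] feeder xy [ 0.2527 -0.0806] head 113.62 shift [-0.0011 -0.0012  0.0244] turn 0.02 tilt [ 0.018  0.016 -1.   ] F [-0.1 -0.2  0.7] gap 0.327
```

View pics/z5.png

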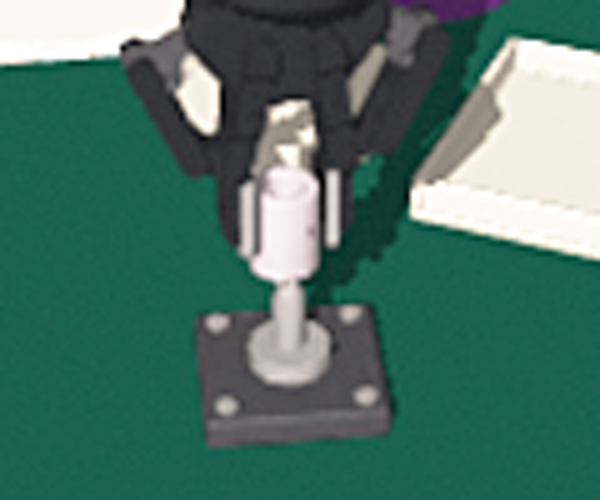

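```bash
python3 -m pendant '-0.0003 -0.0012 0.003 0; -0.0003 -0.0012 0.006 0; -0.0003 -0.0012 0.009 0; -0.0003 -0.0012 0.011 0;-0.0003 -0.0012 0.013 0; -0.0003 -0.0012 0.015 0; -0.0003 -0.0012 0.017 0; -0.0003 -0.0012 0.018 0'; python3 -c "
from h import *
need(PIN,.062,113.6)"
```

```text
clock: 7.75
tcp_pos: [0.571, -0.0934, 0.0865]
orientation: [0.547, 0.837, 0.011, 0.003]
wrist_force: [-0.6, -0.1, -1.0]
finger_gap: 0.326
t 7.75 tcp [ 0.571  -0.0934  0.0865] feeder xy [ 0.2531 -0.0813] head 113.61 shift [-0.0006 -0.0005  0.0245] turn 0.01 tilt [ 0.018  0.015 -1.   ] F [-0.6 -0.1 -1. ] gap 0.326
```

```bash
python3 -m pendant '-0.0003 -0.0003 0.004 0; -0.0003 -0.0003 0.008 0; -0.0003 -0.0003 0.012 0; -0.0003 -0.0003 0.016 0;-0.0003 -0.0003 0.019 0; -0.0003 -0.0003 0.022 0; -0.0003 -0.0003 0.025 0; -0.0003 -0.0003 0.027 0'; python3 -c "
from h import *
need(PIN,.062,113.6)"
```

```text
clock: 8.42
tcp_pos: [0.5714, -0.0934, 0.0617]
orientation: [0.547, 0.837, 0.011, 0.003]
wrist_force: [-15.8, 1.4, 52.8]
finger_gap: 0.324
t 8.4167 tcp [ 0.5714 -0.0934  0.0617] feeder xy [ 0.2534 -0.0809] head 113.62 shift [-0.0002 -0.0004 -0.0004] turn 0.02 tilt [ 0.018  0.015 -1.   ] F [-15.8   1.4  52.8] gap 0.324
```

The sleeve went down to TCP z = 0.0617, so its underside is at about 24.7 mm, the shoulder height, with 53 N of contact. It **passes**, so it goes to the tray. I'll lift it and check the tray in both views.

```bash
python3 -m pendant '0 0 -0.01 0; 0 0 -0.03 0; 0 0 -0.06 0; 0 0 -0.09 0; 0 0 -0.10 0;0 0 -0.10 0'; python3 - <<'E'
from h import *
T=cv2.imread("pics/top0.png");S=cv2.imread("pics/side0.png");Q={}
for n,I,(x,y,w,h) in(("top",T,(352,238,84,68)),("side",S,(325,183,66,52))):
    v=cv2.cvtColor(I,cv2.COLOR_BGR2HSV);m=np.zeros(I.shape[:2],np.uint8);m[y:y+h,x:x+w]=((v[...,1]<60)&(v[...,2]>90))[y:y+h,x:x+w]*255
    c=max(cv2.findContours(m,cv2.RETR_EXTERNAL,cv2.CHAIN_APPROX_NONE)[0],key=cv2.contourArea)
    q=cv2.approxPolyDP(c,5,True)[:,0];W=np.array([onz(n,p,.022)[:2] for p in q]);print(n,q.tolist(),W.round(3).tolist(),W.mean(0).round(4));Q[n]=(q,W)
for p,w in zip(*Q["top"]):
    j=np.argmin(np.linalg.norm(Q["side"][1]-w,axis=1));print("tri",tri(p,Q["side"][0][j]).round(4))
need([.463,-.290],.16,113.6);need([.463,-.290],.042,113.6)
E
```

```text
clock: 8.92
tcp_pos: [0.5715, -0.0954, 0.1644]
orientation: [0.547, 0.837, 0.012, 0.006]
wrist_force: [0.7, -0.3, -1.5]
finger_gap: 0.327
top [[368, 242], [357, 287], [419, 301], [428, 255]] [[0.536, -0.236], [0.427, -0.207], [0.392, -0.355], [0.503, -0.38]] [ 0.4646 -0.2946]
side [[347, 187], [327, 223], [370, 232], [386, 195]] [[0.5, -0.381], [0.531, -0.203], [0.428, -0.181], [0.396, -0.354]] [ 0.4636 -0.2797]
tri [ 0.5376 -0.2377 -0.0012]
tri [ 0.4281 -0.2087  0.0026]
tri [ 0.3939 -0.3552  0.0212]
tri [ 0.5017 -0.3801  0.0226]
t 8.9167 tcp [ 0.5715 -0.0954  0.1644] feeder xy [ 0.2552 -0.0816] head 113.62 shift [-0.1349 -0.1774 -0.0009] turn 0.02 tilt [ 0.023  0.014 -1.   ] F [ 0.7 -0.3 -1.5] gap 0.327
t 8.9167 tcp [ 0.5715 -0.0954  0.1644] feeder xy [ 0.2552 -0.0816] head 113.62 shift [-0.1353 -0.1806  0.117 ] turn 0.02 tilt [ 0.023  0.014 -1.   ] F [ 0.7 -0.3 -1.5] gap 0.327
```

```bash
python3 -m pendant '-0.02 -0.026 0 0; -0.041 -0.052 0 0; -0.062 -0.078 0 0; -0.082 -0.104 0 0; -0.102 -0.13 0 0; -0.12 -0.152 0 0; -0.132 -0.17 0 0; -0.139 -0.178 0.01 0'; python3 -m pendant '0 0 0.03 0; 0 0 0.06 0; 0 0 0.08 0; 0 0 0.09 0; 0 0 0.09 0;0 0 0.09 0'; python3 -c "
from h import *
need([.464,-.294],.041,113.6)"
```

```text
clock: 9.58
tcp_pos: [0.4631, -0.2959, 0.1484]
orientation: [0.548, 0.836, 0.012, 0.006]
wrist_force: [1.3, 0.6, -0.1]
finger_gap: 0.325
clock: 10.08
tcp_pos: [0.465, -0.294, 0.0575]
orientation: [0.548, 0.836, 0.012, 0.005]
wrist_force: [0.1, 0.3, -0.1]
finger_gap: 0.325
t 10.0833 tcp [ 0.465  -0.294   0.0575] feeder xy [ 0.3946 -0.2587] head 113.52 shift [ 0.0003 -0.0013  0.0165] turn -0.08 tilt [ 0.022  0.015 -1.   ] F [ 0.1  0.3 -0.1] gap 0.325
```

```bash
python3 -m pendant '0 0 0.004 0; 0 0 0.008 0; 0 0 0.012 0; 0 0 0.014 0; 0 0 0.016 0; 0 0 0.017 0; 0 0 0.017 0'; python3 -c "
from h import *
need([.464,-.294],.041,113.6)"
```

```text
clock: 10.67
tcp_pos: [0.4655, -0.2939, 0.041]
orientation: [0.548, 0.836, 0.012, 0.005]
wrist_force: [-1.1, 0.9, 3.0]
finger_gap: 0.325
t 10.6667 tcp [ 0.4655 -0.2939  0.041 ] feeder xy [ 0.3946 -0.2582] head 113.52 shift [ 0.0005 -0.0014 -0.    ] turn -0.08 tilt [ 0.022  0.015 -1.   ] F [-1.1  0.9  3. ] gap 0.325
```

```bash
python3 -m pendant '0 0 0 0; 0 0 0 0; 0 0 0 0; 0 0 0 0; 0 0 0 0; 0 0 0 0' 0.052; python3 -m pendant '0 0 -0.01 0; 0 0 -0.025 0; 0 0 -0.05 0; 0 0 -0.08 0; 0 0 -0.11 0; 0 0 -0.14 0; 0 0 -0.15 0'; python3 -m pendant '0.035 -0.01 0 0; 0.07 -0.02 0 0; 0.105 -0.03 0 0; 0.14 -0.04 0 0; 0.175 -0.05 0 0; 0.21 -0.06 0 0; 0.21 -0.06 0 0;0.21 -0.06 0 0'; python3 -c "
from h import *
need([.464,-.294],.041,113.6)
a=r.snapshot('side')[110:430,130:450,::-1];b=r.snapshot('top')[120:320,130:450,::-1]
cv2.imwrite('pics/z6.png',np.hstack([cv2.resize(a,(400,400)),cv2.copyMakeBorder(cv2.resize(b,(400,250)),0,150,0,0,cv2.BORDER_CONSTANT)]))"
```

```text
clock: 11.17
tcp_pos: [0.4655, -0.2939, 0.041]
orientation: [0.548, 0.836, 0.012, 0.005]
wrist_force: [-0.1, 0.2, 0.1]
finger_gap: 0.605
clock: 11.75
tcp_pos: [0.4637, -0.2973, 0.1958]
orientation: [0.548, 0.836, 0.012, 0.008]
wrist_force: [1.4, -0.3, 0.2]
finger_gap: 0.61
clock: 12.42
tcp_pos: [0.3234, -0.1274, 0.1939]
orientation: [0.547, 0.837, 0.012, 0.008]
wrist_force: [0.4, 0.7, 0.2]
finger_gap: 0.609
t 12.4167 tcp [ 0.3234 -0.1274  0.1939] feeder xy [ 0.1852 -0.3217] head 113.61 shift [-0.2089  0.0576  0.1548] turn 0.01 tilt [ 0.027  0.011 -1.   ] F [0.4 0.7 0.2] gap 0.609
```

View pics/z6.png

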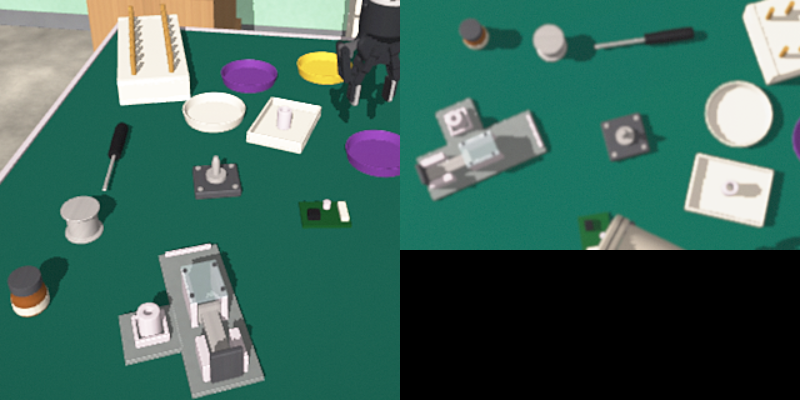

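The sleeve stands upright in the middle of the tray (zoom (285,118) side, (730,188) top). The slide is out, the other sleeve is in its pocket, and the bystanders are where they were. Handing in.

```bash
python3 -c "
from h import *
print(r.finish_job())"
```

```text
the job is handed in; nothing more can be done
None
```

The job is done and handed in at about 12.5 s of the 51 s allowed. I pushed the slide to its stop and let it spring back. The fed sleeve went right down over the gauge pin, so it **passed**, and I stood it upright in the rectangular tray.

**Last checks**
- **Fit on the pin:** the sleeve's underside came down to about 24.7 mm, against the shoulder's 25 mm, with 53 N of contact there. There was no noticeable force at the height where a 12 mm bore would have stopped.
- **Final pictures:** both views show the sleeve upright near the middle of the tray, the slide out and the other sleeve in its pocket. The reel, jar, screwdriver and board look unmoved, though the arm partly hid the board in the top view. The gripper is clear of everything.

**What was off**
- **Force at the slide's stop:** it reached about 42 N for a moment. That was the closed fingertips on the push plate, not the gripper's body, but it is close to the 40 N limit set for the body.
- **Tool tilt:** the tool picked up about 1.5° of tilt along the way, with no visible effect.
- **Measurements that disagreed:** the pin nose read from the top view was about 6 mm off, probably because of its shadow, so I used the shoulder and the block's bolts instead. The side-view tray centre was 15 mm off because two of its corners were at the foot rather than the rim, so I used the top-view centre.

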